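# Unhinge the storage-box lid, lean it by and pack the tumblers

### The arm

A 6-joint arm with a two-finger parallel gripper is mounted at the origin on the work surface. World frame = base frame: x ahead of the robot, y to its left, z up, the work surface at z = 0. Lengths are in m, angles in rad, forces in N, time in s.
With the tool pointing down it reaches from about 0.275 to 0.85 m from the base axis. Payload 5.2 kg.
Tool frame: the origin (TCP) lies on the centre line of the jaws, within the pads' length; the fingertips stand 25 mm ahead of it and the grasp point (between the pads) lies 6 mm ahead of it; x points along the fingers, z is the direction in which the jaws open and shut, and the axes are right-handed (so a half turn about x gives the same grasp; the last joint's range is limited). The gripper opens to 85 mm and grips with 20 to 120 N. Pads are 22 mm wide; open, the fingers measure 114 mm over their backs; the gripper's body (76 mm by 85 mm) begins 54 mm behind the grasp point. The pads swing forward as they close: fully open they stand 13 mm farther back than shut.
Start: joints at [-1.442, 0.259, 1.535, -0, 1.348, -0.203], TCP at [0.179, -0.52, 0.236] pointing down, gripper open.
Joint ranges: [-3.14, 3.14], [-0.91, 2.08], [0.19, 2.58], [-1.22, 4.36], [0.22, 2.71], [-3.12, 3.12]. Speed limits (rad/s): [2.57, 2.57, 3.14, 3.14, 3.14, 3.14].

### API

Orientations are given as a unit quaternion [x, y, z, w].
In Python, from rig import manip gives the robot as it stands.
- The arm moves only by the tool carry_out, never from a script. Its argument "motion" is text: rows parted by semicolons, each of 5 numbers parted by spaces: the shift along the tool's x, y, z in mm, then the turn about the tool's x in degrees, then the opening, from -1 (shut) to 1 (fully open). A call has 1 to 8 rows; each row shifts and turns the commanded pose from where the row before left it, along the tool's axes as they then stand; what a row does not reach is not made up. A row lasts 1/8 s, in which the tool goes at most 62.5 mm and 10.7 degrees, less where a joint would pass 70% of its speed; a pose out of reach is approached as far as the arm can. A call with a gripper value outside its range is refused whole. The fingers move at their own pace and stop on an object; the grip force is fixed at half the most. Time passes only in rows, so rows that do not move let the fingers close. It gives the time, the measured TCP pose, the force and the opening at its end, in the units of the state.
- manip.state(): the state, without advancing time (a new reading comes with each control period).
- manip.camera(name): name is "scene" or "top"; returns (picture, depth): 420x560x3 uint8, red, green, blue; 420x560 float32, m along the optical axis (not along the pixel's ray), 0 where there is no reading.
- manip.camera_model(name): a dict with "camera_matrix" (3x3 intrinsics, pixels), "dist" ([k1, k2, p1, p2, k3] as OpenCV has them; the pictures are not rectified), "camera_from_world" (4x4, takes a point from world to camera coordinates). Camera axes: x right, y up, looking along -z (the intrinsics and any distortion apply to the point x, -y, -z); pixel columns grow to the right and rows downward; lengths in m; the calibration is good to about 2 mm. A picture is of the moment at which its call begins. camera_model takes no time and is no camera call.
- manip.job_done(): hands the job in, once; it reports no verdict.
The state is a dict: "t": time; "joints": joint angles; "qvel": joint speeds; "effort": joint torques, N m; "tool_pos": TCP position; "ee_rot": TCP orientation; "force": force on the tool from outside, world axes, zero at the start; "ft_torque": the same for the moment, N m; "opening": finger opening in m.
Only numpy, scipy, OpenCV 4.12 (cv2) and the standard library are available. Lean on these libraries where they do the work, as an engineer would, in place of code of your own. Each camera call takes 0.05 s, during which the arm holds its last target. There are 200 camera calls.

### The job

Pack the frosted tumblers away: raise the lid of the dark storage box until it stands upright on its hinge pins, lift it straight up off them, and lean it handle up against the low grey wall with its foot on the counter against the stop strip, about centred along the wall. Every tumbler that is out on the counter is to end up in the box, set in gently, mouth up and side by side on its floor. Leave everything else where it stands.

Things in the scene. Friction and masses are not known exactly. Their poses are not given: they have to be found in the camera images.
- box: Fixed dark-wood storage box, 150 mm deep (x), 245 mm wide (y), 85 mm tall, open-topped under its lid. Walls and floor 6 mm: inside it is 138 by 233 mm, room for four tumblers in one row along y at 56 mm pitch. Origin: centre of its underside; x points away from the robot, to the hinge side, within 25 degrees.
- pin_line (a point): Fixed point on the axis of the box's two hinge pins, midway between them: 89 mm behind the box's centre, 90 mm above the counter; axes of the box. The steel pins, 8 mm thick, lie along y at 66 to 96 mm either side of here, sticking outwards from bracket plates whose tops are 93 mm above the counter.
- lid: Loose bamboo lid, shut on the box at the start; 0.28 to 0.44 kg. Panel 160 x 250 (y) x 10 mm. Origin: on the hinge line, midway between the two hinge forks. Shut, its axes agree with the box's: panel from x = -7 to -167 mm, z = outer face, up. Battens inside the box walls (to z = -13 mm, 4 mm play) stop a shut lid being pulled forwards. Raised upright, x points down and z away from the robot.
- lid_hinge (a point): The lid's origin again; on the pin axis, within 3 mm of play, while hung. At y = +-80 mm steel forks, 16 mm wide, 21 mm thick (z = +-10.5 mm), have 11 mm slots open to lid +x, reaching 11 mm past the pin axis. The lid turns freely on the pins and, upright, lifts straight off; forks are clear after 20 mm. No stay: an unheld lid falls shut or over backwards.
- lid_bar (a point): Middle of the lid's handle: round steel bar 8 mm thick along y, about 110 mm free between its end arms, in the panel's plane, 216 mm from the hinge line (lid x = -216 mm), with a free gap of 45 mm to the panel's edge. Shut, it is 90 mm above the counter on the robot's side. Pinched from above, one finger in the gap, it can pivot between the fingers as the lid swings.
- upstand: Fixed grey low wall 260 mm wide (y), 40 mm thick, 130 mm tall, with a stop strip in front. Origin: on the counter at the foot of the middle of its front face; x points into the wall, away from the robot, within 20 degrees. With its foot against the strip and its outer face on the wall's top front edge, the lid leans about 17 degrees, its handle above the wall.
- stop_strip (a point): On the counter, middle of the wall-side face of the aluminium stop strip, 55 mm in front of the wall (upstand x = -55 mm); axes of the upstand. The strip is 14 mm wide, 14 mm tall, 260 mm long, parallel to the wall; the channel between strip and wall is 55 mm wide.
- tumbler1: One of up to four identical frosted-glass tumblers, plain straight open cups 50 mm in diameter, 70 mm tall, 0.12 to 0.21 kg, wall 3.5 mm. Three or four of them stand mouth up on the counter at the start, the others are absent (None). Origin: centre of the underside, z up through the mouth.
- tumbler2: One of up to four identical frosted-glass tumblers, plain straight open cups 50 mm in diameter, 70 mm tall, 0.12 to 0.21 kg, wall 3.5 mm. Three or four of them stand mouth up on the counter at the start, the others are absent (None). Origin: centre of the underside, z up through the mouth.
- tumbler3: One of up to four identical frosted-glass tumblers, plain straight open cups 50 mm in diameter, 70 mm tall, 0.12 to 0.21 kg, wall 3.5 mm. Three or four of them stand mouth up on the counter at the start, the others are absent (None). Origin: centre of the underside, z up through the mouth.
- tumbler4: One of up to four identical frosted-glass tumblers, plain straight open cups 50 mm in diameter, 70 mm tall, 0.12 to 0.21 kg, wall 3.5 mm. Three or four of them stand mouth up on the counter at the start, the others are absent (None). Origin: centre of the underside, z up through the mouth.
- canister: Empty stainless canister, 72 mm in diameter, 90 mm tall. Bystander, loose; origin at the centre of its underside.
- salt_cellar: Black ceramic salt cellar with a small knob, 68 mm in diameter, 57 mm tall. Bystander, loose; origin at the centre of its underside.
- egg_poacher: Hard grey-green silicone egg-poacher cup with a small tab, 70 mm in diameter, 32 mm tall. Bystander, loose; origin at the centre of its underside.
- pepper_mill: Dark wooden pepper mill, 56 mm in diameter, 178 mm tall, at the back. Bystander, loose; origin at the centre of its underside.
- jam_jar: Amber jam jar, 72 mm in diameter, 90 mm tall, at the back. Bystander, loose; origin at the centre of its underside.
Not all that is in view belongs to the job. Leave any red look-alike of the tumbler3 alone.

How it is judged:
By the outcome, as a careful person would: the job done as asked, in the order asked, and still so for the second after the job is handed in, with the robot touching nothing.
Of tumbler1, tumbler2, tumbler3, tumbler4 only 3 to 4 are there at a start; the rules pass over those that are not, and their reading is None.
At some moment in a run one of tumbler1, tumbler2, tumbler3, tumbler4 may be knocked a few centimetres aside while the robot is not near it.
It also fails if it takes over 210 s, if anything falls off the work surface, if the arm or the gripper's body presses on something with over 40 N, if the wrist force passes 120 N, or if a joint passes its speed limit or range.

## Working session

There is one attempt and no reset: what is moved stays moved. The work goes in short steps, Python scripts to look and compute and a tool call to move; the robot and the scene stay as the last step left them, time stands still between calls to the robot, and variables do not carry over. Pictures are saved under pics/ and viewed, about 12 in all and at most 16, crops included, and the job is handed in when it is done.

Besides the shell and the picture viewer there is one more tool, called after "Call:" as name(argument=value, ...) on one line, values as JSON. carry_out: Moves the arm, as the interface text tells. Its arguments: {"type":"object","properties":{"motion":{"type":"string"}},"required":["motion"]}

```bash
mkdir -p pics; cat > h.py <<'E'
import numpy as np, cv2
from rig import manip
from scipy.spatial.transform import Rotation as R
def snap(n,f=None):
    im,d=manip.camera(n)
    if f: cv2.imwrite('pics/'+f,im[:,:,::-1])
    return im,d
def rays(n,px):
    m=manip.camera_model(n);K=np.array(m['camera_matrix'],float);T=np.array(m['camera_from_world'],float)
    u=cv2.undistortPoints(np.array(px,float).reshape(-1,1,2),K,np.array(m['dist'],float)).reshape(-1,2)
    d=np.c_[u[:,0],-u[:,1],-np.ones(len(u))]
    return -T[:3,:3].T@T[:3,3], d@T[:3,:3]
def onplane(n,px,z):
    o,d=rays(n,px); return o+d*((z-o[2])/d[:,2])[:,None]
def bydepth(n,px,dep):
    o,d=rays(n,px); return o+d*np.array(dep)[:,None]
def cloud(n,d):
    v,u=np.mgrid[0:420,0:560]; return bydepth(n,np.c_[u.ravel(),v.ravel()],d.ravel()).reshape(420,560,3)
def tri(n1,p1,n2,p2):
    o1,d1=rays(n1,[p1]);o2,d2=rays(n2,[p2]);d1=d1[0];d2=d2[0]
    s=np.linalg.lstsq(np.c_[d1,-d2],o2-o1,rcond=None)[0]
    a=o1+d1*s[0];b=o2+d2*s[1]; return (a+b)/2,np.linalg.norm(a-b)
def proj(n,P):
    m=manip.camera_model(n);T=np.array(m['camera_from_world'],float)
    c=np.atleast_2d(P)@T[:3,:3].T+T[:3,3]; c=c*[1,-1,-1]
    return cv2.projectPoints(c,np.zeros(3),np.zeros(3),np.array(m['camera_matrix'],float),np.array(m['dist'],float))[0].reshape(-1,2)
def st():
    s=manip.state();r=R.from_quat(s['ee_rot']).as_matrix()
    print('t',round(s['t'],2),'p',np.round(s['tool_pos'],4),'F',np.round(s['force'],1),'op',round(s['opening'],4),'q',np.round(s['joints'],2));print(np.round(r,3))
    return s,r
E
python3 - <<'E'
from h import *
st()
for n in('scene','top'):
    im,d=snap(n,n+'0.png'); np.save(n+'0.npy',d); m=manip.camera_model(n); T=np.array(m['camera_from_world']); print(n,np.round(-T[:3,:3].T@T[:3,3],3),np.round(m['camera_matrix'],0)[0,0],(d>0).mean())
E
```

```text
t 0.0 p [ 0.1791 -0.5195  0.2353] F [ 0.3 -1.2 -0.4] op 0.0852 q [-1.44  0.26  1.54 -0.    1.35 -0.2 ]
[[-0.     0.945  0.326]
 [ 0.002  0.326 -0.945]
 [-1.     0.    -0.002]]
scene [ 1.141 -0.358  1.031] 536.0 0.9960501700680272
top [0.367 0.008 1.183] 415.0 0.9960204081632653
```

View pics/scene0.png

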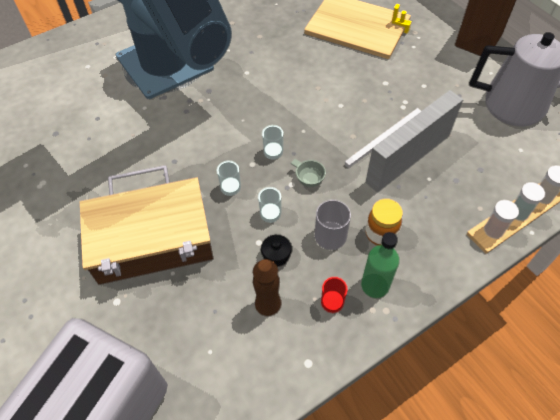

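View pics/top0.png

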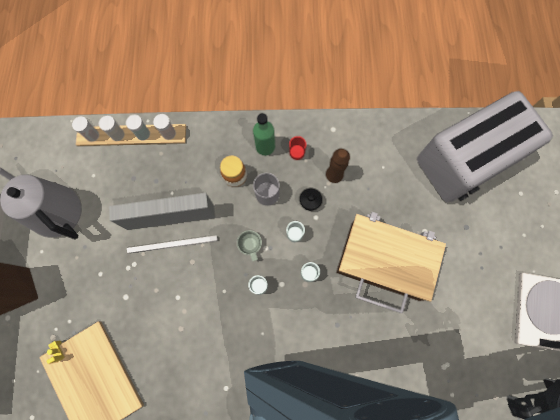

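The scene view shows three tumblers at (273,142), (229,178) and (270,205). Top view shows them at (259,285), (310,272) and (295,232). Possible look-alikes in the scene view are the red cup (334,295), the jars on the rack (503,218), (530,200), (555,180), the canister (332,225) and the poacher (311,176). The frosted, clear cups are the targets.

```bash
cat > m.py <<'E'
from h import *
ims={n:cv2.imread(f'pics/{n}0.png') for n in('scene','top')}
C={n:cloud(n,np.load(n+'0.npy')) for n in ims}
def rect(P): 
    r=cv2.minAreaRect((P[:,:2]*1000).astype(np.float32)); return np.round(r[0],1),np.round(r[1],1),round(r[2],2)
def big(m):
    n,l,s,c=cv2.connectedComponentsWithStats(m.astype(np.uint8)); return l==1+np.argmax(s[1:,4])
for n in ims:
    P=C[n];hsv=cv2.cvtColor(ims[n],cv2.COLOR_BGR2HSV);x,y,z=P[...,0],P[...,1],P[...,2]
    print(n,'counter z',np.median(z[(abs(z)<.02)]))
    m=big((hsv[...,0]>10)&(hsv[...,0]<28)&(hsv[...,1]>70)&(z>.08)&(z<.13)&(y<.05)&(x<.75)&(x>.2))
    print(' lid',rect(P[m]),'z',np.median(z[m]),m.sum())
    # bar: pixels above counter, in front of the lid
    b=(z>.06)&(z<.12)&(y<-.05)&(y>-.5)&~m&(x>.2)&(x<.45)&(hsv[...,1]<80)
    print(' bar?',b.sum(), rect(P[b]) if b.sum()>10 else '', np.median(z[b]))
    m=(z>.122)&(z<.14)&(y>.15)&(y<.65)&(x>.3)&(x<.7); m=big(m)
    print(' wall',rect(P[m]),np.median(z[m]),m.sum())
    s=(ims[n].min(2)>190)&(z>.004)&(z<.03)&(y>.1)&(y<.6)&(x<.6)&(x>.3); s=big(s)
    print(' strip',rect(P[s]),np.median(z[s]),s.sum())
    k=((z>.045)&(z<.085)&(y>-.25)&(y<.3)&(x>.25)&(x<.6)).astype(np.uint8)
    nn,l,ss,c=cv2.connectedComponentsWithStats(k)
    for i in range(1,nn):
        if ss[i,4]>25: print('  blob',np.round(c[i]),ss[i,4],rect(P[l==i]),np.round(np.percentile(z[l==i],95),3))
E
python3 m.py
python3 - <<'E'
import cv2
a=cv2.imread('pics/top0.png')[190:315,225:460]
cv2.imwrite('pics/c1.png',cv2.resize(a,None,fx=3.3,fy=3.3,interpolation=cv2.INTER_CUBIC))
E
```

```text
scene counter z 0.0012578503993250223
 lid (array([ 498.5, -282.5]), array([251.1, 164.9]), 69.95) z 0.09580091489349424 8284
 bar? 377 (array([ 420.4, -181.9]), array([263.1,  50.7]), 69.64) 0.09343661011471738
 wall (array([638.8, 335.1]), array([ 42.9, 265.5]), 6.94) 0.13090250056412422 1794
 strip (array([552.7, 327.3]), array([ 22.8, 261.4]), 7.33) 0.014979369998171732 437
  blob [273. 136.] 326 (array([436.4,  75.1]), array([51.6, 48.2]), 1.24) 0.073
  blob [228. 173.] 345 (array([468.4, -64.5]), array([48. , 51.9]), 57.65) 0.072
  blob [268. 197.] 250 (array([578.4, -27.9]), array([42.5, 49.9]), 1.04) 0.072
top counter z 0.0004767041204585265
 lid (array([ 500. , -282.7]), array([253.4, 162.2]), 69.76) z 0.09502164899157584 5751
 bar? 279 (array([ 422.4, -182.8]), array([260.7,  52.8]), 70.07) 0.09274189527439858
 wall (array([639.7, 334. ]), array([ 42.5, 259.8]), 6.92) 0.1306415577160518 1526
 strip (array([557.6, 325.1]), array([ 14.6, 258.5]), 6.97) 0.014803210579414583 416
  blob [296. 232.] 90 (array([579.1, -29. ]), array([40.4, 46.8]), 0.41) 0.073
  blob [310. 271.] 100 (array([469.3, -64.9]), array([43.3, 48.4]), 88.74) 0.073
  blob [257. 283.] 96 (array([437.3,  74.1]), array([47.7, 47.8]), 88.89) 0.073
```

View pics/c1.png

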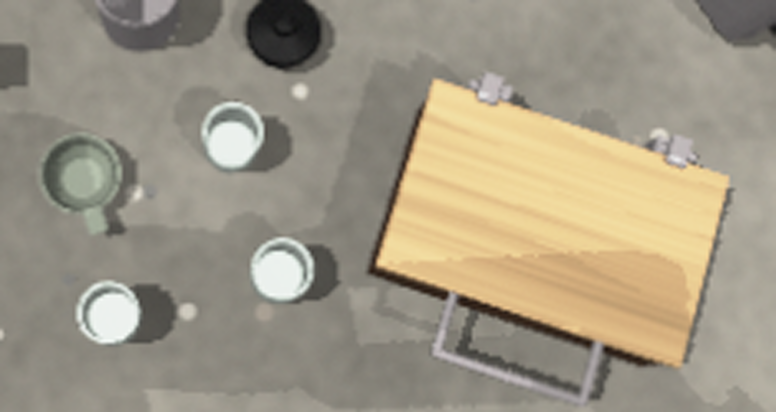

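```bash
cat >> h.py <<'E'
def rows(wps,p=None,yaw=None):
    """wps: (x,y,z m, yaw deg of tool z, grip, nrows). prints rows (shift in row-start axes)"""
    s=manip.state();r=R.from_quat(s['ee_rot']).as_matrix()
    p=np.array(s['tool_pos'] if p is None else p,float);yaw=np.degrees(np.arctan2(r[1,2],r[0,2])) if yaw is None else yaw
    print('now',np.round(p,4),'yaw',round(yaw,2),'F',np.round(s['force'],1),'op',round(s['opening'],3),'t',round(s['t'],1))
    out=[]
    for x,y,z,a,g,n in wps:
        P0,a0=p.copy(),yaw
        for i in range(1,n+1):
            T=P0+(np.array([x,y,z])-P0)*i/n; A=a0+(a-a0)*i/n
            c,s_=np.cos(np.radians(yaw)),np.sin(np.radians(yaw)); d=(T-p)*1000
            sh=[round(-d[2],1),round(-s_*d[0]+c*d[1],1),round(c*d[0]+s_*d[1],1)]
            # tool y = z_axis x x_axis, with x down: y=(-sin,cos)*sgn
            sg=np.sign(r[:,1]@np.array([-s_,c,0])) if not out else sg0
            sg0=sg; sh[1]=round(sg*sh[1],1)
            t=round(-(A-yaw),1); out.append('%g %g %g %g %g'%(*sh,t,g)); p=T;yaw=A
    for i in range(0,len(out),8): print('; '.join(out[i:i+8]))
E
python3 - <<'E'
from h import *
b=onplane('top',[(357.4,296.7),(402.3,311.2)],.094);print(b,b.mean(0))
d=np.load('top0.npy')
c=onplane('top',[(491/3.3+225,88/3.3+190),(680/3.3+225,150/3.3+190)],.1);print('forks',c,c.mean(0))
rows([(.378,-.238,.20,-20,.2,8)])
E
```

```text
[[ 0.3982934  -0.18335638  0.094     ]
 [ 0.35887231 -0.29714347  0.094     ]] [ 0.37858286 -0.24024993  0.094     ]
forks [[ 0.60757396 -0.23856815  0.1       ]
 [ 0.55341945 -0.3886935   0.1       ]] [ 0.58049671 -0.31363083  0.1       ]
now [ 0.1791 -0.5195  0.2354] yaw -70.99 F [-0.4 -0.8 -0.4] op 0.085 t 0.1
4.4 35 -25.2 -6.4 0.2; 4.4 37.5 -21.1 -6.4 0.2; 4.4 39.7 -16.8 -6.4 0.2; 4.4 41.3 -12.3 -6.4 0.2; 4.4 42.4 -7.7 -6.4 0.2; 4.4 43 -2.9 -6.4 0.2; 4.4 43 1.9 -6.4 0.2; 4.4 42.6 6.6 -6.4 0.2
```

Call:
carry_out(motion="4.4 35 -25.2 -6.4 0.2; 4.4 37.5 -21.1 -6.4 0.2; 4.4 39.7 -16.8 -6.4 0.2; 4.4 41.3 -12.3 -6.4 0.2; 4.4 42.4 -7.7 -6.4 0.2; 4.4 43 -2.9 -6.4 0.2; 4.4 43 1.9 -6.4 0.2; 4.4 42.6 6.6 -6.4 0.2")

```text
t: 1.1
tool_pos: [0.3782, -0.2368, 0.2006]
ee_rot: [0.12, 0.697, -0.12, 0.697]
force: [1.1, -0.2, -0.5]
opening: 0.0512
```

```bash
python3 - <<'E'
from h import *
rows([(.378,-.239,.20,-20,.2,1),(.378,-.239,.13,-20,.2,3),(.378,-.239,.095,-20,.2,3)])
E
```

```text
now [ 0.3782 -0.2368  0.2006] yaw -19.59 F [ 1.1 -0.2 -0.5] op 0.051 t 1.1
0.6 -2.1 0.6 0.4 0.2; 23.3 0 0 -0 0.2; 23.3 0 0 -0 0.2; 23.3 0 0 -0 0.2; 11.7 0 0 -0 0.2; 11.7 0 0 -0 0.2; 11.7 0 0 -0 0.2
```

Call:
carry_out(motion="0 0 0 0 0.2; 20 0 0 0 0.2; 25 0 0 0 0.2; 25 0 0 0 0.2; 15 0 0 0 0.2; 12 0 0 0 0.2; 8 0 0 0 0.2; 0 0 0 0 0.2")

```text
t: 2.1
tool_pos: [0.3774, -0.2383, 0.0956]
ee_rot: [0.122, 0.697, -0.122, 0.696]
force: [0.7, 1.2, 0.0]
opening: 0.0511
```

```bash
python3 - <<'E'
from h import *
st()
im,_=snap('scene'); cv2.imwrite('pics/g1.png',cv2.resize(im[120:280,60:260,::-1],None,fx=3.5,fy=3.5))
E
```

```text
t 2.1 p [ 0.3774 -0.2383  0.0956] F [0.7 1.2 0. ] op 0.0511 q [-0.81  0.23  1.96 -0.    0.95 -0.47]
[[-0.001  0.339  0.941]
 [ 0.001  0.941 -0.339]
 [-1.     0.    -0.001]]
```

View pics/g1.png

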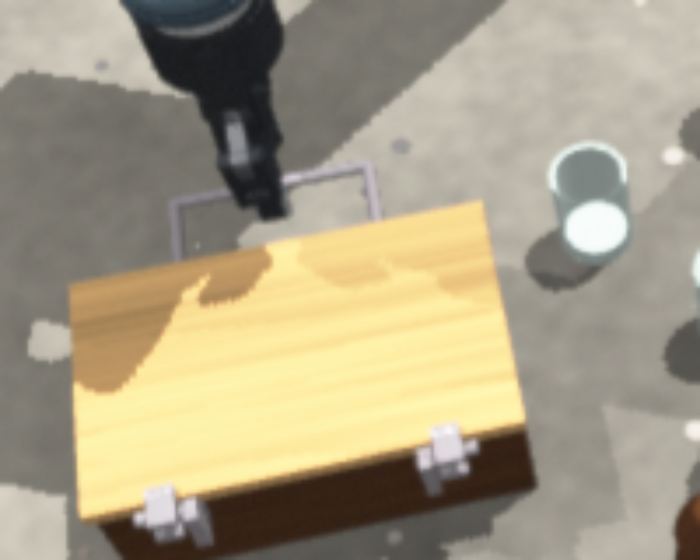

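The picture shows the gripper straddling the middle of the bar, with one finger in the gap at about (270,200) in the crop. Closing.

Call:
carry_out(motion="0 0 0 0 -1; 0 0 0 0 -1; 0 0 0 0 -1; 0 0 0 0 -1; 0 0 0 0 -1; 0 0 0 0 -1")

```text
t: 2.9
tool_pos: [0.3789, -0.2394, 0.098]
ee_rot: [0.12, 0.695, -0.122, 0.698]
force: [-1.5, 1.4, 15.1]
opening: 0.0002
```

```bash
python3 - <<'E'
from h import *
st()
E
```

```text
t 2.9 p [ 0.3789 -0.2394  0.098 ] F [-1.5  1.4 15.1] op 0.0002 q [-0.81  0.23  1.96 -0.    0.95 -0.47]
[[ 0.003  0.338  0.941]
 [-0.003  0.941 -0.338]
 [-1.    -0.002  0.004]]
```

```bash
python3 - <<'E'
from h import *
im,d=snap('scene'); cv2.imwrite('pics/g2.png',cv2.resize(im[140:220,90:190,::-1],None,fx=7,fy=7,interpolation=cv2.INTER_CUBIC))
P=cloud('scene',d)
for u,v in[(113,177),(118,176),(122,176),(150,170),(158,168),(162,168)]:
    w=P[v-3:v+4,u];print(u,v,np.round(w[:,2],3))
E
```

```text
113 177 [0.001 0.006 0.097 0.095 0.094 0.089 0.001]
118 176 [0.002 0.004 0.096 0.093 0.093 0.088 0.003]
122 176 [ 0.003  0.094  0.091  0.095  0.092  0.006 -0.   ]
150 170 [0.001 0.001 0.093 0.091 0.092 0.002 0.002]
158 168 [-0.002 -0.     0.095  0.095  0.093  0.091 -0.001]
162 168 [0.001 0.092 0.094 0.093 0.091 0.001 0.002]
```

View pics/g2.png

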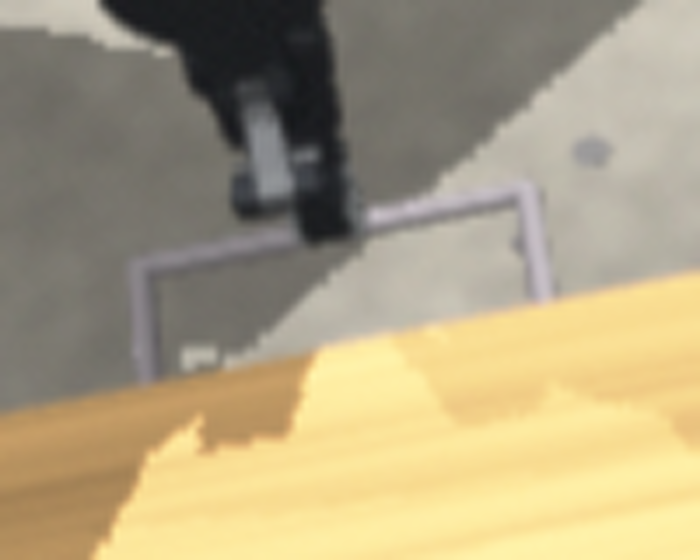

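```bash
python3 - <<'E'
from h import *
im,d=snap('scene');P=cloud('scene',d)
p=np.array(manip.state()['tool_pos']);c,s=np.cos(np.radians(-20)),np.sin(np.radians(-20))
for v in range(152,180,2):
    for u in range(128,144,2):
        q=P[v,u]-p
        if P[v,u,2]>.03: print((u,v),'ty %.0f tz %.0f z %.0f'%(1000*(-s*q[0]+c*q[1]),1000*(c*q[0]+s*q[1]),1000*P[v,u,2]),im[v,u].max(),end=' | ')
    print()
E
```

```text
(128, 152) ty 6 tz 38 z 208 50 | (130, 152) ty 10 tz 38 z 207 46 | (132, 152) ty 12 tz 30 z 197 30 | (134, 152) ty 14 tz 21 z 186 30 | (136, 152) ty 18 tz 19 z 182 34 | 
(128, 154) ty 5 tz 39 z 204 66 | (130, 154) ty 9 tz 42 z 206 37 | (132, 154) ty 12 tz 38 z 200 31 | (134, 154) ty 12 tz 18 z 176 32 | (136, 154) ty 16 tz 16 z 173 31 | (138, 154) ty 18 tz 9 z 164 79 | 
(128, 156) ty 4 tz 40 z 200 96 | (130, 156) ty 8 tz 40 z 198 38 | (132, 156) ty 10 tz 33 z 188 28 | (134, 156) ty 10 tz 14 z 166 32 | (136, 156) ty 15 tz 19 z 170 31 | (138, 156) ty 18 tz 16 z 166 60 | 
(128, 158) ty 4 tz 47 z 202 134 | (130, 158) ty 6 tz 37 z 189 61 | (132, 158) ty 5 tz 16 z 163 33 | (134, 158) ty 9 tz 14 z 160 32 | (136, 158) ty 13 tz 17 z 161 31 | (138, 158) ty 16 tz 13 z 156 76 | 
(128, 160) ty 3 tz 48 z 197 142 | (130, 160) ty 6 tz 45 z 192 103 | (132, 160) ty 2 tz 6 z 144 46 | (134, 160) ty 6 tz 8 z 146 55 | (136, 160) ty 12 tz 18 z 156 33 | (138, 160) ty 13 tz 6 z 141 55 | 
(128, 162) ty 2 tz 51 z 194 143 | (130, 162) ty 5 tz 51 z 193 125 | (132, 162) ty 8 tz 44 z 183 106 | (134, 162) ty 11 tz 4
[... 806 characters left out ...]
 ty -2 tz 62 z 183 63 | (130, 170) ty 1 tz 60 z 180 76 | (132, 170) ty -5 tz 13 z 121 53 | (134, 170) ty -1 tz 13 z 120 32 | (136, 170) ty 3 tz 11 z 116 31 | (138, 170) ty 7 tz 11 z 114 40 | (140, 170) ty 9 tz 4 z 105 104 | (142, 170) ty 12 tz -3 z 95 149 | 
(132, 172) ty -8 tz 5 z 105 83 | (134, 172) ty -2 tz 13 z 113 32 | (136, 172) ty 1 tz 11 z 109 32 | (138, 172) ty 6 tz 15 z 113 35 | (140, 172) ty 8 tz 5 z 99 77 | (142, 172) ty 12 tz 4 z 97 125 | 
(128, 174) ty -19 tz -1 z 94 136 | (130, 174) ty -15 tz -0 z 93 132 | (132, 174) ty 150 tz 757 z 1031 105 | (134, 174) ty -4 tz 15 z 109 54 | (136, 174) ty -0 tz 12 z 104 70 | (138, 174) ty 4 tz 11 z 101 79 | 
(128, 176) ty -20 tz 4 z 92 105 |
```

Call:
carry_out(motion="-20 0 0 0 -1; 0 0 0 0 0.2; 0 0 0 0 0.2; 0 0 0 0 0.2; 0 0 0 0 0.2")

```text
t: 3.62
tool_pos: [0.3774, -0.2379, 0.1153]
ee_rot: [0.122, 0.697, -0.121, 0.696]
force: [0.1, 0.2, 0.8]
opening: 0.0511
```

Call:
carry_out(motion="12 0 0 0 0.2; 12 0 0 0 0.2; 10 0 0 0 0.2; 6 0 0 0 0.2; 0 0 0 0 0.2; 0 0 0 0 0.2")

```text
t: 4.38
tool_pos: [0.3778, -0.2384, 0.0761]
ee_rot: [0.121, 0.696, -0.122, 0.697]
force: [0.2, 0.3, -0.4]
opening: 0.0511
```

```bash
python3 - <<'E'
from h import *
s,r=st()
im,d=snap('scene'); cv2.imwrite('pics/g3.png',cv2.resize(im[130:220,90:190,::-1],None,fx=7,fy=7,interpolation=cv2.INTER_CUBIC))
P=cloud('scene',d);q=P-np.array(s['tool_pos']);tz=q@r[:,2];ty=q@r[:,1]
m=(abs(ty)<13)&(im.max(2)<110)&(P[...,2]>.03)&(P[...,2]<.2)
for lo,hi in((-60,-15),(-15,15),(15,60)):
    k=m&(tz>lo/1e3)&(tz<hi/1e3); print(lo,k.sum(),np.round(np.sort(P[k][:,2])[:12],3),np.round(tz[k][np.argsort(P[k][:,2])][:12],3))
E
```

```text
t 4.38 p [ 0.3778 -0.2384  0.0761] F [ 0.2  0.3 -0.4] op 0.0511 q [-0.81  0.26  1.98  0.    0.9  -0.47]
[[ 0.     0.339  0.941]
 [-0.     0.941 -0.339]
 [-1.    -0.     0.   ]]
-60 887 [0.03  0.03  0.03  0.03  0.03  0.031 0.031 0.031 0.031 0.031 0.032 0.032] [-0.042 -0.022 -0.056 -0.038 -0.026 -0.052 -0.018 -0.04  -0.033 -0.047
 -0.039 -0.021]
-15 1230 [0.03  0.03  0.031 0.031 0.031 0.031 0.031 0.031 0.032 0.032 0.032 0.032] [-0.008  0.002 -0.01   0.001  0.011 -0.004 -0.014  0.008  0.014 -0.001
  0.014 -0.005]
15 1994 [0.03  0.03  0.03  0.03  0.03  0.03  0.03  0.03  0.03  0.031 0.031 0.031] [0.046 0.029 0.023 0.021 0.026 0.028 0.028 0.048 0.03  0.02  0.035 0.022]
```

View pics/g3.png

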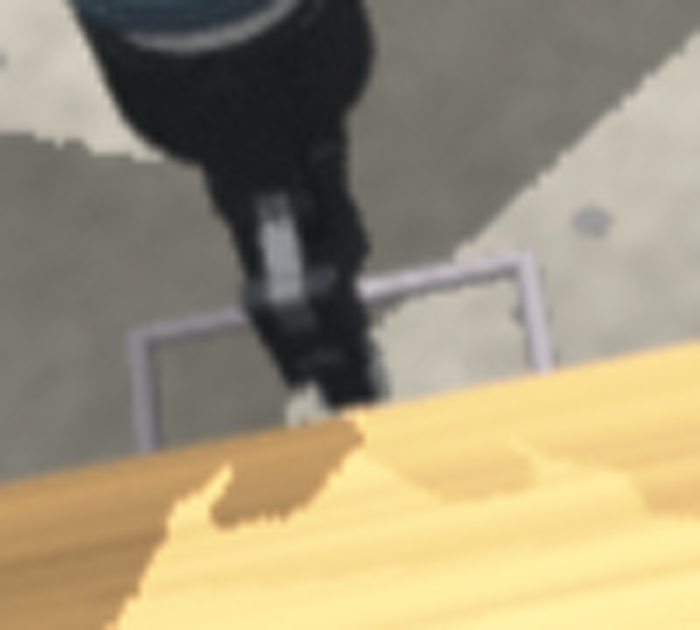

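The finger now goes well below the bar and into the gap, with its tip near crop (355,405). Closing.

Call:
carry_out(motion="0 0 0 0 -1; 0 0 0 0 -1; 0 0 0 0 -1; 0 0 0 0 -1; 0 0 0 0 -1")

```text
t: 5.05
tool_pos: [0.3778, -0.2383, 0.0762]
ee_rot: [0.121, 0.696, -0.122, 0.697]
force: [-1.3, 0.9, 4.5]
opening: 0.0058
```

```bash
python3 - <<'E'
from h import *
s,r=st()
im,d=snap('scene'); cv2.imwrite('pics/g4.png',cv2.resize(im[140:200,110:170,::-1],None,fx=10,fy=10,interpolation=cv2.INTER_CUBIC))
p=np.array(s['tool_pos'])
for z in(.052,.07,.076,.09): print(z,proj('scene',np.array([p+r[:,2]*.0+[0,0,z-p[2]],p+r[:,2]*.012+[0,0,z-p[2]]])).round(1).tolist())
P=cloud('scene',d);q=P-p;tz=q@r[:,2];ty=q@r[:,1]
for v in range(160,186):
    u=np.arange(130,146); k=u[(im[v,130:146].max(1)<90)]
    print(v,[(int(a),int(1e3*ty[v,a]),int(1e3*tz[v,a]),int(1e3*P[v,a,2])) for a in k[::3]])
E
```

```text
t 5.05 p [ 0.3778 -0.2383  0.0762] F [-1.3  0.9  4.5] op 0.0058 q [-0.81  0.26  1.98  0.    0.9  -0.47]
[[ 0.     0.339  0.941]
 [-0.     0.941 -0.339]
 [-1.    -0.     0.   ]]
0.052 [[141.4, 183.1], [141.9, 187.3]]
0.07 [[139.5, 178.4], [140.1, 182.6]]
0.076 [[138.9, 176.8], [139.4, 181.0]]
0.09 [[137.4, 173.0], [137.9, 177.3]]
160 [(130, 3, 37, 181), (133, 9, 39, 182), (136, 12, 25, 164), (139, 16, 16, 150)]
161 [(131, 4, 39, 180), (134, 10, 39, 177), (137, 10, 12, 145), (140, 17, 16, 147)]
162 [(132, 6, 41, 178), (135, 9, 32, 166), (138, 13, 18, 148), (141, 18, 14, 140)]
163 [(132, 5, 43, 178), (135, 7, 25, 155), (138, 12, 18, 144), (141, 17, 17, 141)]
164 [(133, 1, 14, 139), (136, 7, 17, 142), (139, 13, 18, 140)]
165 [(133, 5, 41, 168), (136, 6, 18, 139), (139, 12, 17, 136)]
166 [(133, 5, 43, 168), (136, 3, 6, 121), (139, 11, 14, 129)]
167 [(134, 5, 38, 158), (137, 5, 10, 122), (140, 12, 15, 126)]
168 [(138, 12, 42, 157), (141, 13, 10, 117)]
169 [(137, 11, 46, 160), (140, 11, 16, 121)]
170 [(135, 7, 52, 166), (138, 13, 51, 162), (141, 12, 15, 116)]
171 [(135, 7, 56, 167), (138, 13, 55, 164), (141, 13, 23, 122)]
172 [(135, 7, 58, 166), (138, 13, 58, 165), (141, 13, 29, 127)]
173 [(135, 6, 59, 164), (138, 13, 62, 166), (141, 13, 32, 128)]
174 [(133, 3, 62, 166), (136, 9, 64, 167), (139, 12, 54, 153), (142, 9, 6, 91)]
175 [(130, -3, 60, 163), (133, 1, 60, 161), (136, 8, 62, 162), (139, 12, 57, 153), (142, 9, 9, 91)]
176 [(130, -4, 61, 161), (133, 1, 62, 161), (136, 5, 52, 146), (139, 3, 13, 95), (142, 8, 6, 85)]
177 [(130, -6, 54, 149), (133, -5, 31, 119), (136, -2, 15, 96), (139, 2, 14, 93), (142, 7, 8, 83)]
178 [(135, -4, 19, 99), (138, 0, 14, 90), (141, 6, 15, 90)]
179 [(135, -7, 12, 86), (138, -1, 10, 82), (141, 5, 14, 84)]
180 [(136, -5, 13, 84), (139, 0, 14, 83)]
181 [(136, -7, 7, 73)]
182 []
183 []
184 []
185 []
```

View pics/g4.png

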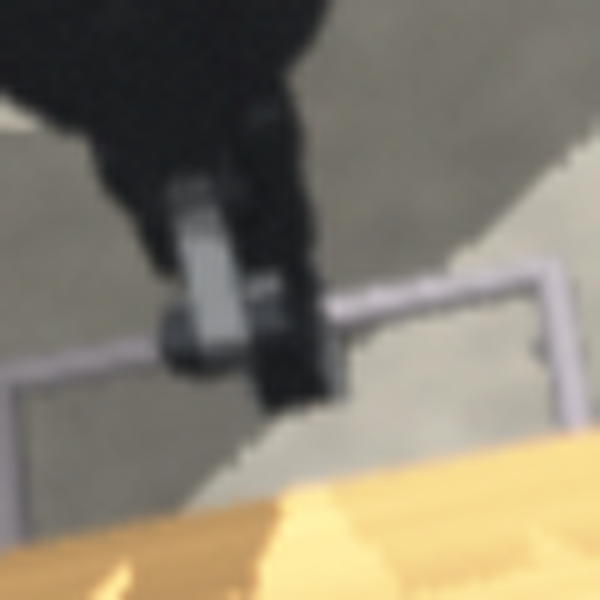

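```bash
python3 - <<'E'
import numpy as np
t=np.radians(np.linspace(0,90,25)); z=216*np.sin(t);x=216*(1-np.cos(t))
o=['%.1f 0 %.1f 0 -1'%(-a,b) for a,b in zip(np.diff(z),np.diff(x))]
for i in(0,8,16):print('; '.join(o[i:i+8]), z[i+8],x[i+8])
E
```

```text
-14.1 0 0.5 0 -1; -14.1 0 1.4 0 -1; -13.9 0 2.3 0 -1; -13.8 0 3.2 0 -1; -13.5 0 4.1 0 -1; -13.2 0 5.0 0 -1; -12.9 0 5.8 0 -1; -12.5 0 6.7 0 -1 107.99999999999999 28.93851278256124
-12.0 0 7.5 0 -1; -11.5 0 8.2 0 -1; -10.9 0 9.0 0 -1; -10.3 0 9.7 0 -1; -9.7 0 10.3 0 -1; -9.0 0 10.9 0 -1; -8.2 0 11.5 0 -1; -7.5 0 12.0 0 -1 187.06148721743872 107.99999999999997
-6.7 0 12.5 0 -1; -5.8 0 12.9 0 -1; -5.0 0 13.2 0 -1; -4.1 0 13.5 0 -1; -3.2 0 13.8 0 -1; -2.3 0 13.9 0 -1; -1.4 0 14.1 0 -1; -0.5 0 14.1 0 -1 216.0 215.99999999999997
```

Call:
carry_out(motion="-14.1 0 0.5 0 -1; -14.1 0 1.4 0 -1; -13.9 0 2.3 0 -1; -13.8 0 3.2 0 -1")

```text
t: 5.6
tool_pos: [0.3861, -0.2414, 0.1324]
ee_rot: [0.121, 0.695, -0.122, 0.698]
force: [9.8, -3.1, -5.6]
opening: 0.0058
```

Call:
carry_out(motion="-13.5 0 4.1 0 -1; -13.2 0 5 0 -1; -12.9 0 5.8 0 -1; -12.5 0 6.7 0 -1")

```text
t: 6.1
tool_pos: [0.4054, -0.248, 0.1833]
ee_rot: [0.122, 0.697, -0.121, 0.696]
force: [0.4, 0.1, -2.7]
opening: 0.0059
```

```bash
python3 - <<'E'
from h import *
s,r=st()
im,d=snap('scene'); cv2.imwrite('pics/g5.png',cv2.resize(im[100:300,50:250,::-1],None,fx=3,fy=3,interpolation=cv2.INTER_CUBIC))
E
```

```text
t 6.1 p [ 0.4054 -0.248   0.1833] F [ 0.4  0.1 -2.7] op 0.0059 q [-0.78  0.17  1.79  0.    1.19 -0.44]
[[-0.     0.339  0.941]
 [ 0.001  0.941 -0.339]
 [-1.     0.001 -0.001]]
```

View pics/g5.png

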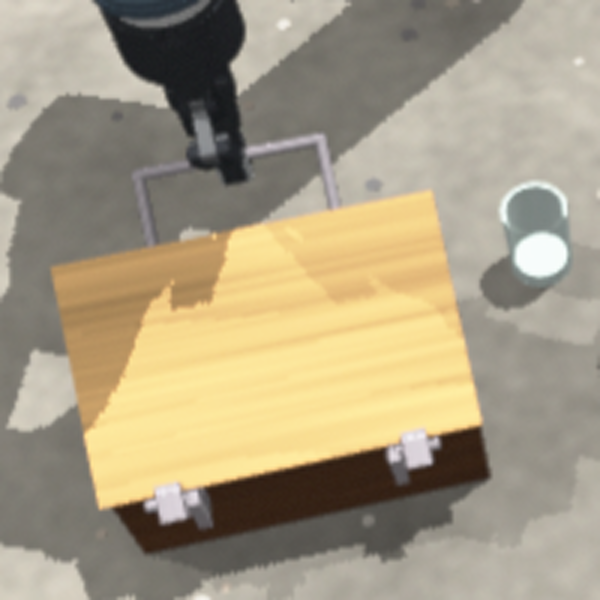

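The lid is swinging up on its pins; both forks are seated at crop (175,505) and (412,450), and forces are low. I'll continue.

Call:
carry_out(motion="-12 0 7.5 0 -1; -11.5 0 8.2 0 -1; -10.9 0 9 0 -1; -10.3 0 9.7 0 -1; -9.7 0 10.3 0 -1; -9 0 10.9 0 -1")

```text
t: 6.9
tool_pos: [0.4575, -0.2668, 0.2483]
ee_rot: [0.122, 0.697, -0.121, 0.696]
force: [-0.7, 1.5, -0.4]
opening: 0.0053
```

Call:
carry_out(motion="-8.2 0 11.5 0 -1; -7.5 0 12 0 -1; -6.7 0 12.5 0 -1; -5.8 0 12.9 0 -1; -5 0 13.2 0 -1")

```text
t: 7.52
tool_pos: [0.5163, -0.288, 0.2821]
ee_rot: [0.121, 0.696, -0.122, 0.697]
force: [-1.7, 0.6, -0.3]
opening: 0.0054
```

Call:
carry_out(motion="-4.1 0 13.5 0 -1; -3.2 0 13.8 0 -1; -2.3 0 13.9 0 -1; -1.4 0 14.1 0 -1; 0 0 10 0 -1; 0 0 0 0 -1")

```text
t: 8.28
tool_pos: [0.5788, -0.3107, 0.2944]
ee_rot: [0.121, 0.695, -0.122, 0.698]
force: [-1.1, 0.8, 6.7]
opening: 0.0054
```

```bash
python3 - <<'E'
from h import *
s,r=st()
im,d=snap('scene','g6.png'); P=cloud('scene',d)
hsv=cv2.cvtColor(im,cv2.COLOR_RGB2HSV)
m=(hsv[...,0]>10)&(hsv[...,0]<28)&(hsv[...,1]>60)&(P[...,1]<-.1)&(P[...,2]>.08)&(P[...,0]>.45)&(P[...,0]<.7)
Q=P[m];print(m.sum(),Q.min(0),Q.max(0)); c=np.median(Q,0);U,S,V=np.linalg.svd(Q-Q.mean(0),full_matrices=False);print('centre',c,'normal',V[2],'res',S[2]/len(Q)**.5)
E
```

```text
t 8.28 p [ 0.5788 -0.3107  0.2944] F [-1.1  0.8  6.7] op 0.0054 q [-0.66  0.43  1.16  0.    1.56 -0.32]
[[ 0.004  0.338  0.941]
 [-0.003  0.941 -0.338]
 [-1.    -0.001  0.005]]
7389 [ 0.45016374 -0.42996133  0.08005518] [ 0.63505079 -0.14079285  0.37990269]
centre [ 0.58096063 -0.31243539  0.18936004] normal [ 0.94862882 -0.28449521 -0.13844074] res 0.021522764833956154
```

Call:
carry_out(motion="0 0 2 0 -1; -4 0 0 0 -1; -6 0 0 0 -1; -8 0 0 0 -1; -10 0 0 0 -1; -10 0 0 0 -1; -10 0 0 0 -1; -10 0 0 0 -1")

```text
t: 9.32
tool_pos: [0.5791, -0.3107, 0.3504]
ee_rot: [0.121, 0.696, -0.122, 0.697]
force: [0.0, 0.3, -3.4]
opening: 0.006
```

```bash
python3 - <<'E'
from h import *
s,r=st()
im,d=snap('scene','g7.png'); P=cloud('scene',d)
hsv=cv2.cvtColor(im,cv2.COLOR_RGB2HSV)
m=(hsv[...,0]>10)&(hsv[...,0]<28)&(hsv[...,1]>60)&(P[...,1]<-.1)&(P[...,2]>.08)&(P[...,0]>.53)&(P[...,0]<.65)
Q=P[m];print(Q.min(0),Q.max(0));V=np.linalg.svd(Q-Q.mean(0),full_matrices=False)[2];print(Q.mean(0),'normal',V[2])
E
```

```text
t 9.32 p [ 0.5791 -0.3107  0.3504] F [ 0.   0.3 -3.4] op 0.006 q [-0.66  0.42  1.03  0.    1.69 -0.32]
[[ 0.     0.339  0.941]
 [-0.     0.941 -0.339]
 [-1.    -0.     0.   ]]
[ 0.53347486 -0.43752763  0.0800205 ] [ 0.64908372 -0.16431976  0.31694391]
[ 0.59525031 -0.31833954  0.24229098] normal [-0.9353513   0.33596437 -0.11066113]
```

View pics/g7.png

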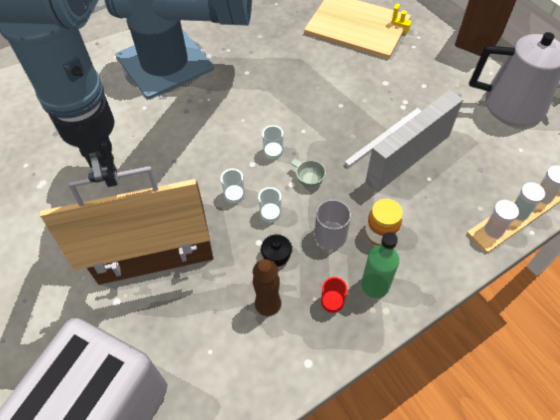

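```bash
python3 - <<'E'
from h import *
p0=np.array([.579,-.311]);p1=np.array([.5678,.3258])
f=np.array([.02,.07,.14,.21,.28,.35,.42,.5,.58,.65,.72,.79,.86,.93,.98,1]);w=[]
for a in f:
    q=p0+(p1-p0)*a; w.append((q[0],q[1],.3504,-19.8+26.7*a,-1,1))
rows(w)
E
```

```text
now [ 0.5794 -0.3109  0.352 ] yaw -19.79 F [ 1.  -0.6 -1.7] op 0.006 t 9.4
1.6 11.7 -4.9 -0.5 -1; -0 29.9 -11 -1.3 -1; -0 42.2 -14.5 -1.9 -1; -0 42.6 -13.1 -1.9 -1; -0 43 -11.7 -1.9 -1; -0 43.4 -10.3 -1.9 -1; -0 43.7 -8.9 -1.9 -1; -0 50.2 -8.5 -2.1 -1
-0 50.5 -6.6 -2.1 -1; -0 44.4 -4.1 -1.9 -1; -0 44.5 -2.7 -1.9 -1; -0 44.6 -1.2 -1.9 -1; -0 44.6 0.2 -1.9 -1; -0 44.6 1.7 -1.9 -1; -0 31.8 2.2 -1.3 -1; -0 12.7 1.2 -0.5 -1
```

Call:
carry_out(motion="0 11.7 -4.9 -0.5 -1; 0 29.9 -11 -1.3 -1; 0 42.2 -14.5 -1.9 -1; 0 42.6 -13.1 -1.9 -1; 0 43 -11.7 -1.9 -1; 0 43.4 -10.3 -1.9 -1; 0 43.7 -8.9 -1.9 -1; 0 50.2 -8.5 -2.1 -1")

```text
t: 10.38
tool_pos: [0.572, 0.0097, 0.3491]
ee_rot: [0.039, 0.706, -0.039, 0.706]
force: [1.2, 0.2, -3.7]
opening: 0.0056
```

Call:
carry_out(motion="0 50.5 -6.6 -2.1 -1; 0 44.4 -4.1 -1.9 -1; 0 44.5 -2.7 -1.9 -1; 0 44.6 -1.2 -1.9 -1; 0 44.6 0.2 -1.9 -1; 0 44.6 1.7 -1.9 -1; 0 31.8 2.2 -1.3 -1; 0 12.7 1.2 -0.5 -1")

```text
t: 11.38
tool_pos: [0.5654, 0.3285, 0.3487]
ee_rot: [-0.044, 0.706, 0.044, 0.705]
force: [-0.3, 0.3, -3.3]
opening: 0.0055
```

```bash
cat > lid.py <<'E'
from h import *
import sys
s,r=st()
U=np.array([.6194,.3321]);ux=np.array([.9927,.1206]);uy=np.array([-.1206,.9927])
im,d=snap('scene',sys.argv[1]); P=cloud('scene',d)
hsv=cv2.cvtColor(im,cv2.COLOR_RGB2HSV)
X=(P[...,:2]-U)@ux;Y=(P[...,:2]-U)@uy
q=np.array(s['tool_pos'][:2])-U;print('TCP up-frame',q@ux,q@uy)
m=(hsv[...,0]>8)&(hsv[...,0]<30)&(hsv[...,1]>50)&(abs(Y)<.2)&(P[...,2]>.02)&(P[...,2]<.36)&(X>-.13)&(X<.06)
m=cv2.erode(m.astype(np.uint8),np.ones((3,3)))>0
Q=np.c_[X[m],Y[m],P[...,2][m]];print(m.sum(),'X Y Z range',np.percentile(Q,[.5,99.5],axis=0).round(4).tolist())
c=np.linalg.lstsq(np.c_[Q[:,1:],np.ones(len(Q))],Q[:,0],rcond=None)[0];print('X=%.3fY+%.3fZ+%.4f'%tuple(c),'tilt deg (top to wall +)',np.degrees(np.arctan(c[1])))
E
python3 lid.py l1.png
```

```text
t 11.38 p [0.5654 0.3285 0.3487] F [-0.3  0.3 -3.3] op 0.0055 q [0.36 0.41 1.05 0.   1.68 0.23]
[[-0.002 -0.125  0.992]
 [ 0.     0.992  0.125]
 [-1.     0.    -0.002]]
TCP up-frame -0.054051534400176494 0.0029218054778633305
4338 X Y Z range [[-0.0495, -0.1228, 0.158], [-0.0275, 0.1229, 0.312]]
X=-0.002Y+-0.104Z+-0.0120 tilt deg (top to wall +) -5.928822048647925
```

Call:
carry_out(motion="10 0 0 0 -1; 20 0 0 0 -1; 25 0 0 0 -1; 25 0 0 0 -1; 22 0 0 0 -1; 15 0 0 0 -1; 10 0 0 0 -1; 5 0 0 0 -1")

```text
t: 12.42
tool_pos: [0.5673, 0.3258, 0.2182]
ee_rot: [-0.043, 0.705, 0.043, 0.706]
force: [-1.1, -2.2, 12.8]
opening: 0.0055
```

Call:
carry_out(motion="0 0 0 0 -1; 0 -3 -3 0 -1; 0 0 -3 0 -1; 0 0 -2 0 -1; 0 0 -2 0 -1; 0 0 -2 0 -1; 0 0 0 0 -1")

```text
t: 13.3
tool_pos: [0.5551, 0.3221, 0.2179]
ee_rot: [-0.043, 0.706, 0.043, 0.706]
force: [-0.4, 2.7, 4.7]
opening: 0.0056
```

```bash
python3 lid.py l2.png
```

```text
t 13.3 p [0.5551 0.3221 0.2179] F [-0.4  2.7  4.7] op 0.0056 q [0.35 0.43 1.33 0.   1.38 0.23]
[[ 0.    -0.122  0.992]
 [ 0.001  0.992  0.122]
 [-1.     0.     0.   ]]
TCP up-frame -0.06504446996075369 -0.002181637922417202
2901 X Y Z range [[-0.0583, -0.1271, 0.0314], [-0.0289, 0.1184, 0.1817]]
X=-0.001Y+-0.158Z+-0.0244 tilt deg (top to wall +) -8.952439319049521
```

Call:
carry_out(motion="-5 0 0 0 -1; 0 2 -4 0 -1; 0 1 -4 0 -1; 0 0 -3 0 -1; 0 0 -2 0 -1; 0 0 -2 0 -1; 0 0 0 0 -1")

```text
t: 14.22
tool_pos: [0.5398, 0.3229, 0.2226]
ee_rot: [-0.043, 0.706, 0.043, 0.706]
force: [0.4, -0.7, -1.7]
opening: 0.0053
```

```bash
python3 lid.py l3.png
```

```text
t 14.22 p [0.5398 0.3229 0.2226] F [ 0.4 -0.7 -1.7] op 0.0053 q [ 0.36  0.41  1.35 -0.    1.38  0.24]
[[-0.    -0.122  0.993]
 [-0.     0.993  0.122]
 [-1.    -0.    -0.   ]]
TCP up-frame -0.08012050584763947 0.0004762053786652766
3527 X Y Z range [[-0.0727, -0.126, 0.0377], [-0.0434, 0.12, 0.1868]]
X=0.001Y+-0.162Z+-0.0375 tilt deg (top to wall +) -9.206435706846868
```

Call:
carry_out(motion="1.5 0 0 0 -1; 1.5 0 0 0 -1; 1 0 0 0 -1; 0 0 0 0 -1; 0 0 0 0 -1")

```text
t: 14.9
tool_pos: [0.5399, 0.3229, 0.2184]
ee_rot: [-0.043, 0.706, 0.043, 0.706]
force: [1.3, -0.5, -3.1]
opening: 0.0054
```

```bash
python3 - <<'E'
from h import *
im,d=snap('scene'); cv2.imwrite('pics/l4.png',cv2.resize(im[40:240,320:490,::-1],None,fx=3.5,fy=3,interpolation=cv2.INTER_CUBIC))
st()
E
```

```text
t 14.95 p [0.5399 0.3229 0.2184] F [ 1.  -0.6 -2.7] op 0.0052 q [ 0.36  0.41  1.36 -0.    1.37  0.24]
[[-0.    -0.122  0.993]
 [-0.     0.993  0.122]
 [-1.    -0.    -0.   ]]
```

View pics/l4.png

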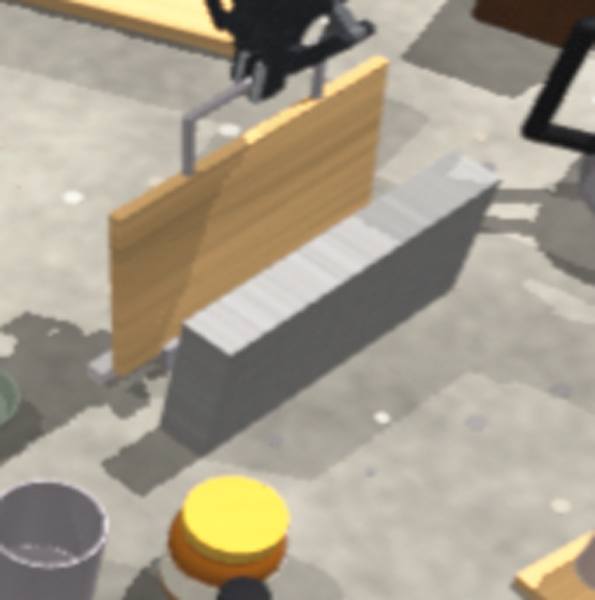

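Call:
carry_out(motion="1.5 0 0 0 -1; 1.5 0 0 0 -1; 1 0 0 0 -1; 0 0 0 0 -1")

```text
t: 15.45
tool_pos: [0.5409, 0.323, 0.2171]
ee_rot: [-0.043, 0.704, 0.043, 0.707]
force: [-0.7, -2.0, 7.8]
opening: 0.0055
```

Call:
carry_out(motion="1.5 0 0 0 -1; 1 0 0 0 -1; 0 0 0 0 -1")

```text
t: 15.82
tool_pos: [0.542, 0.3232, 0.2171]
ee_rot: [-0.043, 0.703, 0.044, 0.709]
force: [-1.7, -3.3, 17.4]
opening: 0.0054
```

Call:
carry_out(motion="-1 0 3 0 -1; -0.5 0 5 0 -1; 0 0 6 0 -1; 0 0 6 0 -1; 0 0 6 0 -1; 0 0 6 0 -1; 0 0 6 0 -1; 0 0 4 0 -1")

```text
t: 16.82
tool_pos: [0.5836, 0.3282, 0.2185]
ee_rot: [-0.043, 0.703, 0.044, 0.708]
force: [-2.2, -3.0, 16.5]
opening: 0.0055
```

```bash
python3 lid.py l5.png
```

```text
t 16.82 p [0.5836 0.3282 0.2185] F [-2.2 -3.  16.5] op 0.0055 q [ 0.35  0.48  1.25 -0.    1.4   0.22]
[[ 0.007 -0.122  0.993]
 [ 0.002  0.993  0.122]
 [-1.     0.001  0.007]]
TCP up-frame -0.03605929818338217 0.000443831374114567
2252 X Y Z range [[-0.0417, -0.1254, 0.0331], [-0.0305, 0.1171, 0.1819]]
X=0.002Y+0.022Z+-0.0372 tilt deg (top to wall +) 1.2817399651749275
```

Call:
carry_out(motion="-0.5 0 6 0 -1; 0 0 7 0 -1; 0.5 0 7 0 -1; 0.7 0 7 0 -1; 1 0 7 0 -1; 1.2 0 7 0 -1; 1.3 0 6 0 -1; 0 0 0 0 -1")

```text
t: 17.88
tool_pos: [0.6308, 0.3341, 0.2129]
ee_rot: [-0.042, 0.703, 0.044, 0.708]
force: [2.0, -0.2, 9.8]
opening: 0.0052
```

```bash
python3 lid.py l6.png
```

```text
t 17.88 p [0.6308 0.3341 0.2129] F [ 2.  -0.2  9.8] op 0.0052 q [ 0.33  0.57  1.12 -0.    1.44  0.21]
[[ 0.007 -0.122  0.993]
 [ 0.002  0.993  0.122]
 [-1.     0.001  0.008]]
TCP up-frame 0.011562483723236807 0.0006122066547025605
811 X Y Z range [[-0.0324, -0.1264, 0.0378], [0.0059, 0.101, 0.1803]]
X=0.015Y+0.221Z+-0.0359 tilt deg (top to wall +) 12.482401571688499
```

Call:
carry_out(motion="1.2 0 4 0 -1; 1 0 4 0 -1; 0.8 0 3 0 -1; 0 0 0 0 -1; 0 0 0 0 -1")

```text
t: 18.55
tool_pos: [0.6404, 0.3354, 0.21]
ee_rot: [-0.043, 0.704, 0.044, 0.708]
force: [-0.7, -0.2, 9.5]
opening: 0.0055
```

```bash
python3 lid.py l7.png
```

```text
t 18.55 p [0.6404 0.3354 0.21  ] F [-0.7 -0.2  9.5] op 0.0055 q [ 0.33  0.59  1.1  -0.    1.45  0.21]
[[ 0.005 -0.122  0.993]
 [ 0.002  0.993  0.122]
 [-1.     0.001  0.005]]
TCP up-frame 0.02121428040815127 0.0007540434574649585
477 X Y Z range [[-0.0354, -0.1262, 0.035], [0.0135, 0.067, 0.1788]]
X=0.022Y+0.294Z+-0.0415 tilt deg (top to wall +) 16.35803884917328
```

Call:
carry_out(motion="-1 0 1 0 -1; -1 0 0 0 -1; 0 0 0 0 0; 0 0 0 0 0; 0 0 0 0 0; 0 0 0 0 0")

```text
t: 19.35
tool_pos: [0.6401, 0.3353, 0.2079]
ee_rot: [-0.043, 0.706, 0.043, 0.706]
force: [-1.1, 0.2, -0.9]
opening: 0.0424
```

Call:
carry_out(motion="-8 0 0 0 0; -15 0 0 0 0; -25 0 0 0 0; -35 0 0 0 0.5; -35 0 0 0 1; -20 0 0 0 1")

```text
t: 20.1
tool_pos: [0.6406, 0.3354, 0.3507]
ee_rot: [-0.043, 0.704, 0.044, 0.708]
force: [-0.8, 0.4, -0.1]
opening: 0.0853
```

```bash
python3 lid.py l8.png
```

```text
t 20.1 p [0.6406 0.3354 0.3507] F [-0.8  0.4 -0.1] op 0.0853 q [0.33 0.56 0.81 0.   1.76 0.21]
[[ 0.005 -0.122  0.993]
 [ 0.002  0.993  0.122]
 [-1.     0.001  0.005]]
TCP up-frame 0.021467310567648792 0.0007534504602488973
617 X Y Z range [[-0.0351, -0.127, 0.0355], [0.0127, 0.1185, 0.1786]]
X=0.014Y+0.296Z+-0.0426 tilt deg (top to wall +) 16.46362972339866
```

```bash
cat > tum.py <<'E'
from h import *
import sys
def tumblers(f=None):
    out=[]
    for n in('scene','top'):
        im,d=snap(n,f and n+f); P=cloud(n,d); z=P[...,2]
        hsv=cv2.cvtColor(im,cv2.COLOR_RGB2HSV)
        k=((z>.045)&(z<.085)&(P[...,1]>-.45)&(P[...,1]<.22)&(P[...,0]>.25)&(P[...,0]<.75)&(hsv[...,1]<70)).astype(np.uint8)
        nn,l,ss,c=cv2.connectedComponentsWithStats(k)
        for i in range(1,nn):
            if ss[i,4]>25:
                Q=P[l==i]; r=cv2.minEnclosingCircle((Q[:,:2]*1000).astype(np.float32)); print(n,np.round(c[i]),ss[i,4],np.round(r[0],1),round(r[1],1),'top',np.round(np.percentile(Q[:,2],90),3))
if __name__=='__main__': st();tumblers(sys.argv[1])
E
python3 tum.py _a.png
```

```text
t 20.15 p [0.6411 0.3356 0.3531] F [ 0.  -0.2  1.9] op 0.0851 q [ 0.33  0.56  0.81 -0.    1.77  0.21]
[[ 0.008 -0.122  0.992]
 [ 0.003  0.993  0.122]
 [-1.     0.002  0.008]]
scene [273. 136.] 330 [436.2  75.9] 26.5 top 0.071
scene [376. 172.] 199 [654.4 209.1] 21.4 top 0.082
scene [232. 181.] 343 [493.3 -68.3] 25.9 top 0.071
scene [269. 200.] 345 [582.5 -27.5] 26.0 top 0.071
scene [334. 210.] 330 [702.6  54. ] 34.9 top 0.082
scene [331. 232.] 319 [708.3  47.6] 35.5 top 0.081
scene [276. 245.] 104 [679.9 -74.8] 17.3 top 0.057
scene [185. 248.] 35 [ 592.5 -235.3] 19.4 top 0.081
scene [183. 257.] 33 [ 600.1 -249.1] 12.9 top 0.083
scene [114. 268.] 98 [ 548.2 -389.3] 24.7 top 0.084
top [436. 180.] 165 [ 718.4 -432.9] 35.5 top 0.082
top [265. 178.] 116 [708.3  50.6] 34.7 top 0.081
top [268. 197.] 90 [694.9  47.8] 33.8 top 0.082
top [311. 197.] 52 [678.8 -77.5] 16.8 top 0.06
top [210. 207.] 44 [655.3 207.9] 21.0 top 0.082
top [296. 230.] 120 [582.9 -29.6] 24.7 top 0.072
top [311. 261.] 105 [493.4 -70.5] 24.9 top 0.072
top [258. 284.] 96 [436.7  74.9] 24.7 top 0.072
```

View pics/top_a.png

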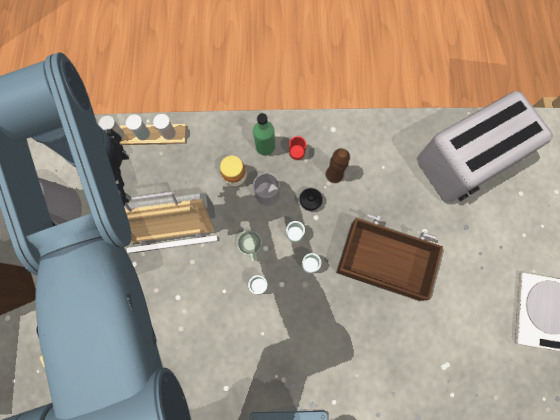

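```bash
python3 - <<'E'
from h import *
rows([(.53,.13,.32,-7,1,8),(.4933,-.0695,.15,-20,1,6),(.4933,-.0695,.10,-20,1,2)])
E
```

```text
now [0.6407 0.3355 0.3488] yaw 7.01 F [ 0.7  0.2 -0. ] op 0.085 t 20.2
3.6 -23.8 -16.9 1.8 1; 3.6 -24.3 -16.1 1.8 1; 3.6 -24.8 -15.4 1.8 1; 3.6 -25.2 -14.6 1.8 1; 3.6 -25.7 -13.8 1.8 1; 3.6 -26.1 -13 1.8 1; 3.6 -26.5 -12.2 1.8 1; 3.6 -26.8 -11.4 1.8 1
28.3 -33.7 -2 2.2 1; 28.3 -33.8 -0.7 2.2 1; 28.3 -33.8 0.5 2.2 1; 28.3 -33.8 1.8 2.2 1; 28.3 -33.7 3.1 2.2 1; 28.3 -33.5 4.4 2.2 1; 25 0 0 -0 1; 25 0 0 -0 1
```

Call:
carry_out(motion="3.6 -23.8 -16.9 1.8 1; 3.6 -24.3 -16.1 1.8 1; 3.6 -24.8 -15.4 1.8 1; 3.6 -25.2 -14.6 1.8 1; 3.6 -25.7 -13.8 1.8 1; 3.6 -26.1 -13 1.8 1; 3.6 -26.5 -12.2 1.8 1; 3.6 -26.8 -11.4 1.8 1")

```text
t: 21.25
tool_pos: [0.5278, 0.1293, 0.3162]
ee_rot: [0.046, 0.706, -0.046, 0.705]
force: [0.3, 0.7, -0.2]
opening: 0.0855
```

Call:
carry_out(motion="28.3 -33.7 -2 2.2 1; 28.3 -33.8 -0.7 2.2 1; 28.3 -33.8 0.5 2.2 1; 28.3 -33.8 1.8 2.2 1; 28.3 -33.7 3.1 2.2 1; 28.3 -33.5 4.4 2.2 1; 15 0 0 0 1; 0 0 0 0 1")

```text
t: 22.25
tool_pos: [0.4895, -0.0683, 0.1313]
ee_rot: [0.127, 0.697, -0.126, 0.694]
force: [-0.4, -0.2, -0.3]
opening: 0.0857
```

```bash
python3 tum.py _b.png | egrep 'now|t |scene|top' | egrep "^t|\[[45][0-9][0-9]\.. +-?[0-9]"; python3 - <<'E'
from h import *
rows([(.4933,-.0695,.08,-20,1,2),(.4933,-.0695,.03,-20,1,4)])
E
```

```text
t 22.25 p [ 0.4895 -0.0683  0.1313] F [-0.4 -0.2 -0.3] op 0.0857 q [-0.36  0.26  1.81  0.    1.07 -0.01]
scene [273. 137.] 337 [437.5  76. ] 26.9 top 0.072
scene [232. 183.] 272 [493.  -70.1] 25.8 top 0.071
scene [269. 200.] 352 [582.8 -26.9] 26.2 top 0.071
top [436. 180.] 165 [ 718.7 -432.8] 35.3 top 0.081
top [266. 178.] 108 [714.3  49.5] 32.9 top 0.082
top [268. 197.] 84 [694.7  47.8] 33.8 top 0.079
top [311. 197.] 46 [680.3 -77.6] 11.9 top 0.058
top [210. 207.] 43 [654.8 208.7] 20.2 top 0.083
top [289. 227.] 26 [587.2 -13.4] 17.2 top 0.072
top [258. 284.] 96 [436.7  74.5] 24.8 top 0.072
now [ 0.4911 -0.0682  0.1331] yaw -20.52 F [-0.1 -0.8  0.5] op 0.085 t 22.4
26.6 -0.2 1.2 -0.3 1; 26.6 -0.2 1.2 -0.3 1; 12.5 0 0 -0 1; 12.5 0 0 -0 1; 12.5 0 0 -0 1; 12.5 0 0 -0 1
```

Call:
carry_out(motion="25 -0.5 1.5 0 1; 25 -0.5 1 0 1; 18 0 0 0 1; 14 0 0 0 1; 12 0 0 0 1; 8 0 0 0 1; 0 0 0 0 1")

```text
t: 23.22
tool_pos: [0.4926, -0.0707, 0.0304]
ee_rot: [0.126, 0.696, -0.126, 0.695]
force: [-0.3, 0.2, 0.9]
opening: 0.0853
```

Call:
carry_out(motion="0 0 0 0 0; 0 0 0 0 -0.3; 0 0 0 0 -1; 0 0 0 0 -1; 0 0 0 0 -1; -5 0 0 0 -1; -15 0 0 0 -1; -15 0 0 0 -1")

```text
t: 24.22
tool_pos: [0.4929, -0.0709, 0.0668]
ee_rot: [0.126, 0.696, -0.126, 0.696]
force: [0.2, -0.9, -1.0]
opening: 0.0486
```

```bash
python3 - <<'E'
from h import *
s=manip.state();p=s['tool_pos']
rows([(p[0],p[1],.14,-20,-1,2),(.4759,-.3403,.14,-20,-1,8),(.4759,-.3403,.06,-20,-1,4)])
im,d=snap('scene'); cv2.imwrite('pics/t1.png',cv2.resize(im[100:240,170:310,::-1],None,fx=4,fy=4,interpolation=cv2.INTER_CUBIC))
P=cloud('scene',d)
# rim of held tumbler / box rim
z=P[...,2];m=(z>.08)&(z<.09)&(P[...,1]<-.12)&(P[...,1]>-.45)&(P[...,0]<.62)&(P[...,0]>.38)
q=P[m][:,:2]-[.4971,-.282];ex=np.array([.94,-.342]);ey=np.array([.342,.94])
print('box rim bx,by',np.percentile(q@ex,[1,99]),np.percentile(q@ey,[1,99]))
E
```

```text
now [ 0.4929 -0.0709  0.0668] yaw -20.59 F [ 0.2 -0.9 -1. ] op 0.049 t 24.2
-36.6 0 0 -0.3 -1; -36.6 0 0 -0.3 -1; -0 -32.4 9.5 -0 -1; -0 -32.4 9.5 -0 -1; -0 -32.4 9.5 -0 -1; -0 -32.4 9.5 -0 -1; -0 -32.4 9.5 -0 -1; -0 -32.4 9.5 -0 -1
-0 -32.4 9.5 -0 -1; -0 -32.4 9.5 -0 -1; 20 0 0 -0 -1; 20 0 0 -0 -1; 20 0 0 -0 -1; 20 0 0 -0 -1
box rim bx,by [-0.07558254  0.09522407] [-0.12219185  0.12269344]
```

View pics/t1.png

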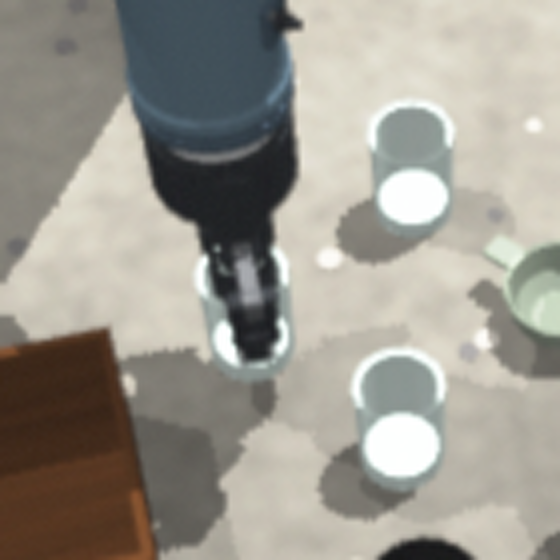

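Call:
carry_out(motion="-36.6 0 0 0 -1; -36.6 0 0 0 -1; 0 -20 6 0 -1; 0 -34 10 0 -1; 0 -36 10.5 0 -1; 0 -36 10.5 0 -1; 0 -36 10.5 0 -1; 0 -36 10.5 0 -1")

```text
t: 25.28
tool_pos: [0.4773, -0.2779, 0.1395]
ee_rot: [0.126, 0.695, -0.127, 0.696]
force: [0.6, -0.9, -1.3]
opening: 0.0489
```

Call:
carry_out(motion="0 -34 10 0 -1; 0 -20 6 0 -1; 0 -7.4 2 0 -1; 15 0 0 0 -1; 25 0 0 0 -1; 20 0 0 0 -1; 14 0 0 0 -1; 8 0 0 0 -1")

```text
t: 26.28
tool_pos: [0.4725, -0.3392, 0.0557]
ee_rot: [0.126, 0.696, -0.126, 0.695]
force: [-0.1, -0.1, -0.6]
opening: 0.0487
```

```bash
python3 - <<'E'
from h import *
s=manip.state();p=s['tool_pos']
rows([(.4759,-.3403,.05,-20,-1,1),(.4759,-.3403,.037,-20,-1,4)])
E
```

```text
now [ 0.4725 -0.3392  0.0557] yaw -20.54 F [-0.1 -0.1 -0.6] op 0.049 t 26.3
5.7 0.1 3.6 -0.5 -1; 3.3 0 0 -0 -1; 3.3 0 0 -0 -1; 3.2 0 0 -0 -1; 3.3 0 0 -0 -1
```

Call:
carry_out(motion="6 0 3 0 -1; 4 0 0 0 -1; 3 0 0 0 -1; 2.5 0 0 0 -1; 2 0 0 0 -1; 0 0 0 0 -1")

```text
t: 27.02
tool_pos: [0.4754, -0.3415, 0.0394]
ee_rot: [0.126, 0.696, -0.126, 0.696]
force: [0.6, -0.1, -1.3]
opening: 0.0492
```

Call:
carry_out(motion="1.2 0 0 0 -1; 1 0 0 0 -1; 0 0 0 0 -1")

```text
t: 27.4
tool_pos: [0.4755, -0.3415, 0.0375]
ee_rot: [0.126, 0.696, -0.126, 0.696]
force: [-1.3, 0.5, 3.0]
opening: 0.0491
```

Call:
carry_out(motion="0.4 0 0 0 0.3; 0 0 0 0 0.6; 0 0 0 0 0.7; 0 0 0 0 0.7; -10 0 0 0 0.7; -25 0 0 0 0.7; -35 0 0 0 1; -35 0 0 0 1")

```text
t: 28.4
tool_pos: [0.4755, -0.3415, 0.1435]
ee_rot: [0.126, 0.696, -0.126, 0.696]
force: [0.7, 0.5, 0.2]
opening: 0.0854
```

```bash
python3 tum.py _c.png | egrep "^t|\[[45][0-9][0-9]\.[0-9 ] +-?[0-9]"; python3 - <<'E'
from h import *
rows([(.5826,-.028,.14,-20,1,9),(.5826,-.028,.03,-20,1,6)])
E
```

```text
t 28.4 p [ 0.4755 -0.3415  0.1435] F [0.7 0.5 0.2] op 0.0854 q [-0.81  0.4   1.58 -0.    1.17 -0.45]
scene [273. 137.] 336 [436.9  75.5] 26.9 top 0.071
scene [269. 200.] 345 [582.8 -27.8] 26.0 top 0.071
top [436. 180.] 171 [ 718.9 -431.6] 36.0 top 0.083
top [265. 178.] 114 [709.3  50.8] 34.7 top 0.081
top [268. 197.] 92 [694.8  47.8] 33.8 top 0.08
top [311. 197.] 56 [682.9 -74.7] 17.8 top 0.059
top [210. 208.] 40 [655.1 209.9] 20.7 top 0.081
top [296. 230.] 119 [582.8 -29.7] 24.9 top 0.072
top [408. 264.] 115 [ 476.9 -339.6] 24.6 top 0.077
top [257. 284.] 95 [436.9  74.4] 24.7 top 0.073
now [ 0.4776 -0.3435  0.1471] yaw -20.58 F [0.4 0.7 0.5] op 0.085 t 28.5
0.8 36.9 -1.4 -0.1 1; 0.8 36.9 -1.4 -0.1 1; 0.8 36.9 -1.3 -0.1 1; 0.8 36.9 -1.3 -0.1 1; 0.8 36.9 -1.2 -0.1 1; 0.8 36.9 -1.2 -0.1 1; 0.8 36.9 -1.2 -0.1 1; 0.8 36.9 -1.1 -0.1 1
0.8 36.9 -1.1 -0.1 1; 18.3 0 -0 -0 1; 18.3 0 -0 -0 1; 18.3 0 -0 -0 1; 18.3 0 -0 -0 1; 18.3 0 -0 -0 1; 18.3 0 -0 -0 1
```

Call:
carry_out(motion="0 25 -1 0 1; 0 43 -1 0 1; 0 46 -1.5 0 1; 0 46 -1.5 0 1; 0 46 -1 0 1; 0 46 -1 0 1; 0 43 -1 0 1; 0 36 -1 0 1")

```text
t: 29.5
tool_pos: [0.5836, -0.0267, 0.1417]
ee_rot: [0.126, 0.696, -0.126, 0.696]
force: [0.1, -0.3, -0.5]
opening: 0.0854
```

Call:
carry_out(motion="10 0 0 0 1; 25 0 0 0 1; 25 0 0 0 1; 0 0 0 0 1")

```text
t: 30.0
tool_pos: [0.5812, -0.0289, 0.0794]
ee_rot: [0.127, 0.698, -0.127, 0.694]
force: [0.2, 0.4, 0.5]
opening: 0.0852
```

```bash
python3 - <<'E'
from h import *
rows([(.5828,-.0285,.03,-20.5,1,4)])
E
```

```text
now [ 0.5812 -0.0289  0.0794] yaw -20.63 F [0.2 0.4 0.5] op 0.085 t 30.0
12.4 0.2 0.3 -0 1; 12.4 0.2 0.3 -0 1; 12.4 0.2 0.3 -0 1; 12.4 0.2 0.3 -0 1
```

Call:
carry_out(motion="15 0 1 0 1; 15 0 0 0 1; 12 0 0 0 1; 7 0 0 0 1; 0 0 0 0 0; 0 0 0 0 -0.3; 0 0 0 0 -1; 0 0 0 0 -1")

```text
t: 31.0
tool_pos: [0.5846, -0.0287, 0.0334]
ee_rot: [0.126, 0.695, -0.126, 0.696]
force: [-0.7, 0.7, 3.2]
opening: 0.0476
```

Call:
carry_out(motion="0 0 0 0 -1; 0 0 0 0 -1; -5 0 0 0 -1; -15 0 0 0 -1; -25 0 0 0 -1; -30 0 0 0 -1; -30 0 0 0 -1; -5 0 0 0 -1")

```text
t: 32.0
tool_pos: [0.5861, -0.0292, 0.1458]
ee_rot: [0.126, 0.694, -0.127, 0.698]
force: [0.9, 0.2, -2.1]
opening: 0.0476
```

```bash
python3 - <<'E'
from h import *
rows([(.4975,-.282,.14,-20.5,-1,8)])
E
```

```text
now [ 0.5861 -0.0292  0.1458] yaw -20.59 F [ 0.9  0.2 -2.1] op 0.048 t 32.0
0.7 -33.5 0.7 -0 -1; 0.7 -33.5 0.7 -0 -1; 0.7 -33.5 0.7 -0 -1; 0.7 -33.5 0.7 -0 -1; 0.7 -33.5 0.7 -0 -1; 0.7 -33.5 0.7 -0 -1; 0.7 -33.5 0.7 -0 -1; 0.7 -33.5 0.7 -0 -1
```

Call:
carry_out(motion="0 -18 0.5 0 -1; 0 -36 0.7 0 -1; 0 -42 0.8 0 -1; 0 -42 0.8 0 -1; 0 -42 0.8 0 -1; 0 -42 0.8 0 -1; 0 -32 0.6 0 -1; 0 -14 0.3 0 -1")

```text
t: 33.0
tool_pos: [0.4931, -0.2833, 0.1411]
ee_rot: [0.128, 0.697, -0.127, 0.695]
force: [-0.1, 0.5, -1.4]
opening: 0.0479
```

Call:
carry_out(motion="0 0 0 0 -1; 15 0 0 0 -1; 25 0 0 0 -1; 20 0 0 0 -1; 14 0 0 0 -1; 8 0 0 0 -1; 0 0 0 0 -1")

```text
t: 33.88
tool_pos: [0.4951, -0.281, 0.0603]
ee_rot: [0.126, 0.696, -0.126, 0.695]
force: [0.8, -0.5, -2.5]
opening: 0.0478
```

```bash
python3 - <<'E'
from h import *
rows([(.4975,-.282,.04,-20.5,-1,4)])
E
```

```text
now [ 0.4951 -0.281   0.0603] yaw -20.56 F [ 0.8 -0.5 -2.5] op 0.048 t 33.9
5.1 -0 0.7 -0 -1; 5.1 -0 0.7 -0 -1; 5.1 -0 0.7 -0 -1; 5.1 -0 0.7 -0 -1
```

Call:
carry_out(motion="7 0 1 0 -1; 5 0 1 0 -1; 4 0 0 0 -1; 2 0 0 0 -1; 1 0 0 0 -1; 0 0 0 0 -1")

```text
t: 34.62
tool_pos: [0.497, -0.2823, 0.0418]
ee_rot: [0.126, 0.696, -0.126, 0.696]
force: [-0.2, 0.8, -1.2]
opening: 0.0479
```

Call:
carry_out(motion="1 0 0 0 -1; 0.7 0 0 0 -1; 0 0 0 0 -1")

```text
t: 35.0
tool_pos: [0.4969, -0.2822, 0.0401]
ee_rot: [0.126, 0.696, -0.126, 0.696]
force: [-0.0, 0.0, -1.7]
opening: 0.0476
```

Call:
carry_out(motion="0.8 0 0 0 -1; 0.7 0 0 0 -1; 0 0 0 0 -1")

```text
t: 35.38
tool_pos: [0.497, -0.2823, 0.0394]
ee_rot: [0.126, 0.696, -0.126, 0.696]
force: [-1.7, 1.2, 5.3]
opening: 0.0477
```

Contact with the floor. Releasing.

Call:
carry_out(motion="0 0 0 0 0.3; 0 0 0 0 0.6; 0 0 0 0 0.7; 0 0 0 0 0.7; -10 0 0 0 0.7; -25 0 0 0 0.7; -35 0 0 0 1; -35 0 0 0 1")

```text
t: 36.38
tool_pos: [0.4969, -0.2822, 0.1453]
ee_rot: [0.126, 0.696, -0.126, 0.696]
force: [0.4, 0.5, -0.4]
opening: 0.0855
```

```bash
python3 tum.py _d.png | egrep "^t|\[[45][0-9][0-9]\.[0-9 ] +-?[0-9]"; python3 - <<'E'
from h import *
rows([(.4369,.0747,.14,-20.5,1,10)])
E
```

```text
t 36.38 p [ 0.4969 -0.2822  0.1453] F [ 0.4  0.5 -0.4] op 0.0855 q [-0.71  0.37  1.61 -0.    1.16 -0.35]
scene [272. 137.] 335 [436.6  75.9] 26.4 top 0.071
top [435. 178.] 134 [ 724.3 -430.4] 29.2 top 0.08
top [266. 178.] 116 [710.6  50.6] 35.3 top 0.081
top [268. 197.] 91 [694.6  47.8] 33.8 top 0.08
top [311. 197.] 56 [679.7 -72.9] 17.3 top 0.058
top [210. 208.] 43 [654.8 209.6] 20.8 top 0.082
top [383. 256.] 47 [ 503.1 -272.4] 20.1 top 0.078
top [418. 269.] 63 [ 467.9 -347. ] 21.0 top 0.077
top [258. 284.] 98 [436.7  74.7] 24.7 top 0.072
now [ 0.4992 -0.2841  0.1487] yaw -20.58 F [ 0.1 -1.   0.1] op 0.086 t 36.5
0.9 31.4 -18.4 -0 1; 0.9 31.4 -18.4 -0 1; 0.9 31.4 -18.4 -0 1; 0.9 31.4 -18.4 -0 1; 0.9 31.4 -18.4 -0 1; 0.9 31.4 -18.4 -0 1; 0.9 31.4 -18.4 -0 1; 0.9 31.4 -18.4 -0 1
0.9 31.4 -18.4 -0 1; 0.9 31.4 -18.4 -0 1
```

Call:
carry_out(motion="0 20 -12 0 1; 0 38 -22 0 1; 0 48 -28 0 1; 0 48 -28 0 1; 0 48 -28 0 1; 0 48 -28 0 1; 0 40 -22 0 1; 0 23 -13 0 1")

```text
t: 37.48
tool_pos: [0.4347, 0.0774, 0.1426]
ee_rot: [0.126, 0.697, -0.125, 0.695]
force: [-0.2, -0.4, -0.1]
opening: 0.0852
```

Call:
carry_out(motion="10 0 0 0 1; 25 0 0 0 1; 25 0 0 0 1; 0 0 0 0 1")

```text
t: 37.98
tool_pos: [0.435, 0.074, 0.0813]
ee_rot: [0.126, 0.698, -0.127, 0.694]
force: [-0.9, -0.5, 0.6]
opening: 0.0855
```

```bash
python3 - <<'E'
from h import *
rows([(.4368,.0748,.032,-20.5,1,4)])
E
```

```text
now [0.435  0.074  0.0813] yaw -20.63 F [-0.9 -0.5  0.6] op 0.086 t 38.0
12.3 0.3 0.3 -0 1; 12.3 0.3 0.3 -0 1; 12.3 0.3 0.3 -0 1; 12.3 0.3 0.3 -0 1
```

Call:
carry_out(motion="15 0 1 0 1; 15 0 0 0 1; 12 0 0 0 1; 7 0 0 0 1; 0 0 0 0 0; 0 0 0 0 -0.3; 0 0 0 0 -1; 0 0 0 0 -1")

```text
t: 38.98
tool_pos: [0.4386, 0.0742, 0.0352]
ee_rot: [0.126, 0.696, -0.126, 0.696]
force: [-2.5, 1.0, 4.9]
opening: 0.0477
```

Call:
carry_out(motion="0 0 0 0 -1; 0 0 0 0 -1; -5 0 0 0 -1; -15 0 0 0 -1; -25 0 0 0 -1; -30 0 0 0 -1; -30 0 0 0 -1; -5 0 0 0 -1")

```text
t: 39.98
tool_pos: [0.44, 0.0739, 0.1464]
ee_rot: [0.126, 0.694, -0.126, 0.697]
force: [-0.0, 0.1, -1.7]
opening: 0.0475
```

```bash
python3 - <<'E'
from h import *
rows([(.5183,-.2237,.145,-20.5,-1,8)])
E
```

```text
now [0.44   0.0739 0.1464] yaw -20.59 F [-0.   0.1 -1.7] op 0.047 t 40.0
0.2 -31.4 22.2 -0 -1; 0.2 -31.4 22.2 -0 -1; 0.2 -31.4 22.2 -0 -1; 0.2 -31.4 22.2 -0 -1; 0.2 -31.4 22.2 -0 -1; 0.2 -31.4 22.2 -0 -1; 0.2 -31.4 22.2 -0 -1; 0.2 -31.4 22.2 -0 -1
```

Call:
carry_out(motion="0 -16 11 0 -1; 0 -32 23 0 -1; 0 -40 28 0 -1; 0 -40 28 0 -1; 0 -40 28 0 -1; 0 -40 28 0 -1; 0 -30 22 0 -1; 0 -12 9 0 -1")

```text
t: 40.98
tool_pos: [0.5161, -0.224, 0.143]
ee_rot: [0.127, 0.696, -0.127, 0.695]
force: [0.4, 0.8, -1.0]
opening: 0.0481
```

Call:
carry_out(motion="0 0 0 0 -1; 15 0 0 0 -1; 25 0 0 0 -1; 20 0 0 0 -1; 14 0 0 0 -1; 8 0 0 0 -1; 0 0 0 0 -1")

```text
t: 41.85
tool_pos: [0.5161, -0.2217, 0.0622]
ee_rot: [0.126, 0.696, -0.126, 0.695]
force: [-0.6, -0.4, -0.7]
opening: 0.0479
```

```bash
python3 - <<'E'
from h import *
rows([(.5183,-.2237,.042,-20.5,-1,4)])
E
```

```text
now [ 0.5161 -0.2217  0.0622] yaw -20.56 F [-0.6 -0.4 -0.7] op 0.048 t 41.9
5 -0.3 0.7 -0 -1; 5 -0.3 0.7 -0 -1; 5 -0.3 0.7 -0 -1; 5 -0.3 0.7 -0 -1
```

Call:
carry_out(motion="7 0 1 0 -1; 5 0 0 0 -1; 4 0 0 0 -1; 2 0 0 0 -1; 1 0 0 0 -1; 0 0 0 0 -1")

```text
t: 42.6
tool_pos: [0.5173, -0.2226, 0.0436]
ee_rot: [0.126, 0.696, -0.126, 0.696]
force: [0.1, 0.2, -1.7]
opening: 0.0479
```

Call:
carry_out(motion="1 0 0 0 -1; 1 0 0 0 -1; 0 0 0 0 -1")

```text
t: 42.98
tool_pos: [0.5172, -0.2225, 0.0415]
ee_rot: [0.126, 0.696, -0.126, 0.696]
force: [0.9, -0.3, -2.6]
opening: 0.0479
```

Call:
carry_out(motion="0.8 0 0 0 -1; 0.8 0 0 0 -1; 0 0 0 0 -1")

```text
t: 43.35
tool_pos: [0.5173, -0.2226, 0.0412]
ee_rot: [0.126, 0.696, -0.126, 0.696]
force: [-3.4, 1.7, 8.1]
opening: 0.0479
```

Set down. Releasing, rising and backing away to the start side.

Call:
carry_out(motion="-0.5 0 0 0 0.3; 0 0 0 0 0.6; 0 0 0 0 0.7; 0 0 0 0 0.7; -10 0 0 0 0.7; -30 0 0 0 0.7; -45 0 0 0 1; -45 0 0 0 1")

```text
t: 44.35
tool_pos: [0.5171, -0.2225, 0.1724]
ee_rot: [0.126, 0.696, -0.126, 0.696]
force: [0.7, -1.7, 0.7]
opening: 0.0855
```

Call:
carry_out(motion="-20 0 -30 0 1; -20 -10 -40 0 1; 0 -20 -40 0 1; 0 -20 -40 0 1; 0 -20 -20 0 1; 0 0 0 0 1")

```text
t: 45.1
tool_pos: [0.3325, -0.2288, 0.2113]
ee_rot: [0.127, 0.695, -0.128, 0.696]
force: [0.7, -0.5, 0.2]
opening: 0.0854
```

```bash
python3 tum.py _e.png | egrep "^t|\[[45][0-9][0-9]\.[0-9 ] +-?[0-9]"; python3 lid.py scene_f.png | tail -2
python3 - <<'E'
import cv2
a=cv2.imread('pics/top_e.png');cv2.imwrite('pics/fin.png',cv2.resize(a[100:320,90:460],None,fx=2.1,fy=2.1,interpolation=cv2.INTER_CUBIC))
E
```

```text
t 45.1 p [ 0.3325 -0.2288  0.2113] F [ 0.7 -0.5  0.2] op 0.0854 q [-0.88  0.01  1.89 -0.    1.24 -0.52]
top [436. 180.] 168 [ 717.1 -432.6] 36.4 top 0.082
top [265. 178.] 112 [708.7  50.7] 34.7 top 0.079
top [268. 197.] 90 [695.7  47.9] 33.9 top 0.08
top [311. 197.] 59 [681.5 -69. ] 20.6 top 0.058
top [210. 207.] 45 [655.4 208.6] 21.1 top 0.082
top [421. 236.] 26 [ 558.1 -371.2] 10.2 top 0.082
top [367. 252.] 157 [ 518.5 -220.6] 25.3 top 0.078
top [390. 259.] 172 [ 497.1 -282.5] 25.7 top 0.077
top [412. 266.] 182 [ 476.8 -339.2] 25.4 top 0.077
596 X Y Z range [[-0.0355, -0.1265, 0.0392], [0.0131, 0.1181, 0.1779]]
X=0.013Y+0.295Z+-0.0425 tilt deg (top to wall +) 16.426783998781435
```

View pics/fin.png

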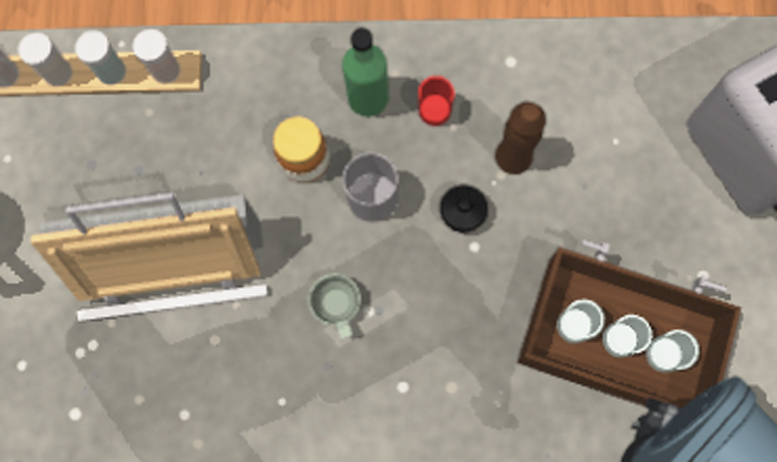

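View pics/scene_f.png

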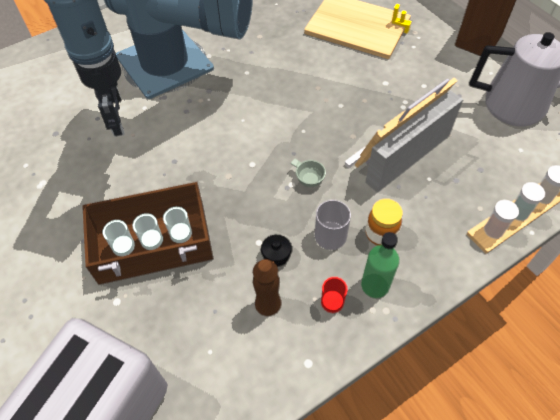

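The final pictures show the three tumblers upright in a row in the box, at crop (580,320), (628,335) and (672,350). The lid leans on the wall behind the strip, handle up, and the bystanders are where they were.

```bash
python3 -c "
from rig import manip
print(manip.job_done())"
```

```text
the job is handed in; nothing more can be done
None
```

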